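# Load the filter cartridge into the photometer's slotted well

### The arm

A 6-joint arm with a two-finger parallel gripper is mounted at the origin on the work surface. World frame = base frame: x ahead of the robot, y to its left, z up, the work surface at z = 0. Lengths are in mm, angles in degrees, forces in N, time in s.
With the tool pointing down it reaches from about 350 to 850 mm from the base axis. Payload 8.1 kg.
Tool frame: the origin (TCP) lies at the very end of the fingers, on their centre line; the grasp point (between the pads) lies 19 mm behind it; z points along the fingers, y is the line along which they close (so a half turn about z gives the same grasp; the last joint's range is limited). The gripper opens to 85 mm and grips with 20 to 120 N. Pads are 22 mm wide; open, the fingers measure 114 mm over their backs; the gripper's body (76 mm by 85 mm) begins 54 mm behind the grasp point. The pads swing forward as they close: fully open they stand 13 mm farther back than shut.
Start: joints at [-73.591, 7.471, 85.268, -0, 87.261, -4.893], TCP at [217.996, -559.002, 205.292] pointing down, gripper open.
Joint ranges: [-169.43, 169.43], [-51.17, 129.36], [1.28, 143.12], [-76.62, 256.62], [0, 156.53], [-152.29, 152.29]. Speed limits (degrees/s): [136.94, 136.94, 159.86, 180, 180, 180].

### API

Orientations are given as [roll, pitch, yaw] about the fixed x, y, z axes, in that order (R = Rz(yaw) Ry(pitch) Rx(roll)).
In Python, from bench import r gives the robot as it stands.
- The arm moves only by the shell command python3 -m jog 'ROWS' [FORCE]. ROWS is JSON, a list of rows, each a list of 7 numbers: the turn, a rotation vector about the tool's x, y, z in degrees, then the shift along the tool's x, y, z in mm, then the closure, from -1 (fully open) to 1 (shut), so that 0 is half open. A call has 1 to 5 rows; each row shifts and turns the commanded pose from where the row before left it, along the tool's axes as they then stand; what a row does not reach is not made up. A row lasts 1/10 s, in which the tool goes at most 50 mm and 8.59 degrees, less where a joint would pass 70% of its speed; a pose out of reach is approached as far as the arm can. A call is refused whole if a number of a shift passes 50 or a number of a turn 8.59, either way. A call with a gripper value outside its range is refused whole. The fingers move at their own pace and stop on an object; FORCE is the grip in N (left out, the last holds). Time passes only in rows, so rows that do not move let the fingers close. It gives the time, the measured TCP pose, the force, the opening and the grip force at its end, in the units of the state.
- r.sense(): the state, without advancing time (a new reading comes with each control period).
- r.snapshot(name): name is "scene" or "side" or "wrist"; returns a dict with "pixels" (400x640x3 uint8, red, green, blue), "fx", "fy", "cx", "cy" (pixels), "world_to_cam" (4x4, takes a point from world to camera coordinates); the wrist camera has in their place "hand_eye" (4x4, takes a point from camera to tool coordinates, whose origin is the TCP and whose axes are the flange's). Camera axes: x right, y up, looking along -z (the intrinsics and any distortion apply to the point x, -y, -z); pixel columns grow to the right and rows downward; lengths in mm; the calibration is good to about 2 mm. A picture is of the moment at which its call begins: read the wrist's pose just before it. There is no depth.
- r.hand_in(): hands the job in; it is judged then, once.
The state is a dict: "time": time; "joint_pos": joint angles; "qd": joint speeds; "joint_efforts": joint torques, N m; "tool_pos": TCP position; "tcp_rot": TCP orientation; "ft_force": force on the tool from outside, world axes, zero at the start; "wrist_torque": the same for the moment, N m; "finger_gap": finger opening in mm; "grip_force": force on a finger pad.
Only numpy, scipy, OpenCV 4.12 (cv2) and the standard library are available. Lean on these libraries where they do the work, as an engineer would, in place of code of your own. Each camera call takes 0.05 s, during which the arm holds its last target. There are 200 camera calls.

### The job

Take the filter cartridge (the part with the straight bar handle) from the white tray and lower its nose into the round hole of the well in the photometer's sloping deck. Still holding it and pressing only lightly, turn it until its two lugs drop into the slots and its flange sits fully home on the deck, then let go and leave it there. Leave the dust cap, the bottle and the beaker where they stand.

Things in the scene. Friction and masses are not known exactly. Their poses are not given: they have to be found in the camera images.
- cartridge: Aluminium cartridge, about 150 g, standing on its nose in the tray; half-turn symmetric. Origin: centre of the nose's end; z up the axis, x along handle and lugs. Nose: diameter 30 mm, z 0-20, end bevelled. Lugs: a bar 46 mm (x) by 8 mm (y), z 10-20. Flange: diameter 58 mm, z 20-28. Black bar handle: 44 mm (x) by 12 mm (y), z 28-58.
- well: The well in the sloping deck. Origin: centre of its round hole, in the deck's plane. z points out square to the deck, 25 degrees off vertical towards the instrument's front; x points up the slope. Cartridge square to the deck: its origin is at z = -10 mm here when the lugs rest on the ring, -20 mm when fully home (flange on the deck). Free depth 34 mm.
- photometer: Bench photometer, white and grey, fixed, 240 mm wide (y), about 220 mm deep (x), up to 160 mm high at its rear. Origin: on the bench, directly under the well's centre (the well's centre is 115 mm up). Front (low edge of the deck) to -x; deck rises to +x at 25 degrees.
- tray: White plastic tray, fixed, 170 mm (x) by 250 mm (y), walls 22 mm high and 5 mm thick, floor 5 mm thick. Origin: centre of its underside. It stands on one side of the bench and the photometer on the other, which is which varies.
- dust_cap: Dust cap, a bystander in the tray: plain disc of diameter 58 mm, 14 mm high, with a round black knob of diameter 22 mm, top at 34 mm. Origin: centre of its underside.
- reagent_bottle: Amber bottle, bystander, diameter 60 mm, 150 mm high, behind the work. Origin: centre of its underside.
- beaker: Glass beaker, bystander, diameter 60 mm, 90 mm high, behind the work. Origin: centre of its underside.
- grip (a point): Point in the middle of the cartridge's bar handle, on its axis, 51 mm above the cartridge's origin; same axes as the cartridge.
- ring (a point): Centre of the well's slotted aluminium ring, flush with the deck. Hole diameter 34 mm; two opposite slots in line, 11 mm wide, 50 mm end to end, right through the 10 mm ring. The slots' line lies -0.6 to +0.6 rad about the well's z from the well's x axis; no reading gives this: see it or feel for it. The ring does not turn. It is sprung: starts to sink at about 3 N, 2.5 N/mm, stops at 5 mm.

How it is judged:
By the outcome, as a careful person would: the job done as asked, in the order asked, and still so for the second after the job is handed in, with the robot touching nothing.
It also fails if it takes over 64 s, if anything falls off the work surface, if the arm or the gripper's body presses on something with over 40 N, if the wrist force passes 120 N, or if a joint passes its speed limit or range.

## Working session

There is one attempt and no reset: what is moved stays moved. The work goes in short steps, Python scripts to look and compute and a shell command to move; the robot and the scene stay as the last step left them, time stands still between calls to the robot, and variables do not carry over. Pictures are saved under pics/ and viewed, at most 10 in all, crops included, and the job is handed in when it is done.

```bash
mkdir -p pics; ls; python3 - <<'E'
from bench import r
import cv2,pickle,numpy as np
s=r.sense();print(s)
for n in("scene","side","wrist"):
    d=r.snapshot(n);pickle.dump((s,d),open(f"pics/{n}0.pkl","wb"))
    cv2.imwrite(f"pics/{n}0.png",d["pixels"][:,:,::-1]);print(n,{k:np.round(v,3).tolist() for k,v in d.items() if k!="pixels"})
a=cv2.imread("pics/scene0.png");b=cv2.imread("pics/side0.png")
E
```

```text
pics
{'time': 0.0, 'joint_pos': array([-7.35916811e+01,  7.51606919e+00,  8.53299124e+01,  5.80178156e-04,
        8.72618819e+01, -4.89529820e+00]), 'qd': array([ 0.06504687, -0.05938991,  0.03329243,  0.02223182,  0.03510793,
       -0.01272971]), 'joint_efforts': array([ 4.26725283e-04, -5.69397962e+01, -5.00545621e+01, -3.18112461e-04,
        1.48396392e-02, -4.30371540e-05]), 'tool_pos': array([ 217.81692972, -558.41662408,  204.22839796]), 'tcp_rot': array([-1.79892580e+02, -9.78188399e-03,  2.13035797e+01]), 'ft_force': array([-0.3593635 , -0.12148768,  0.47275901]), 'wrist_torque': array([ 0.02041064,  0.05144328, -0.03123252]), 'grip_force': 0.0, 'finger_gap': 85.44493814353866}
scene {'fx': 465.753, 'fy': 465.753, 'cx': 322.968, 'cy': 201.879, 'world_to_cam': [[-0.961, -0.278, -0.001, 655.823], [0.251, -0.87, 0.424, -196.053], [-0.118, 0.407, 0.906, -1098.06], [0.0, 0.0, 0.0, 1.0]]}
side {'fx': 410.598, 'fy': 410.598, 'cx': 322.324, 'cy': 195.869, 'world_to_cam': [[-0.748, -0.663, 0.017, 514.925], [0.485, -0.53, 0.696, -400.152], [-0.453, 0.529, 0.718, -650.748], [0.0, 0.0, 0.0, 1.0]]}
wrist {'fx': 291.293, 'fy': 291.293, 'cx': 320.736, 'cy': 199.532, 'hand_eye': [[-0.0, 0.958, 0.286, 72.527], [1.0, 0.0, -0.0, -0.464], [-0.0, 0.286, -0.958, -169.284], [0.0, 0.0, 0.0, 1.0]]}
```

View pics/scene0.png

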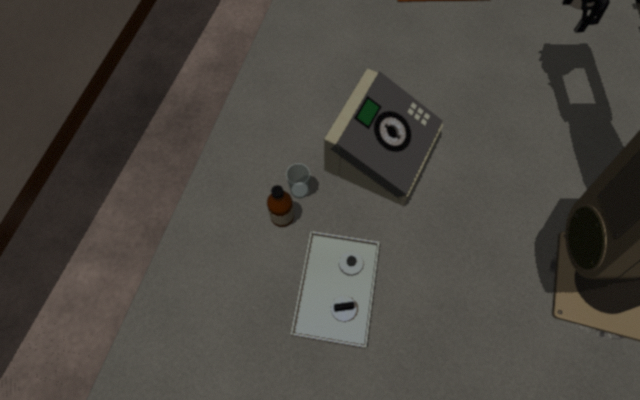

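View pics/side0.png

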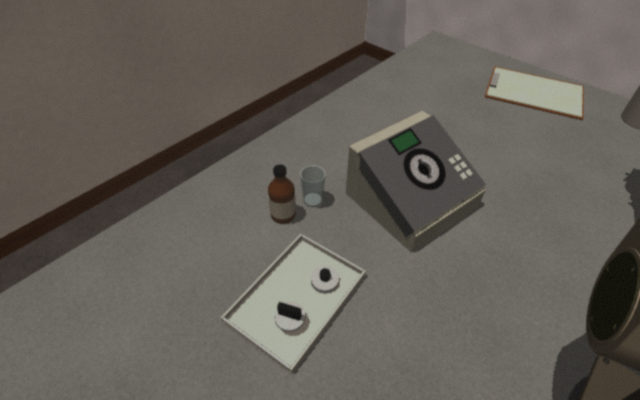

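Scene view: the cartridge is at about (344,308), the dust cap at (351,262) and the well at (392,131). In the side view they are at (290,315), (325,278) and (425,168). Next I'll triangulate and look closely at the ring.

```bash
cat > h.py <<'E'
import cv2,pickle,numpy as np
from scipy.spatial.transform import Rotation as R
def T_tool(s):
    T=np.eye(4);T[:3,:3]=R.from_euler('xyz',s['tcp_rot'],degrees=True).as_matrix();T[:3,3]=s['tool_pos'];return T
def ray(d,u,v,s=None):
    c=np.array([(u-d['cx'])/d['fx'],-(v-d['cy'])/d['fy'],-1.])
    M=np.linalg.inv(d['world_to_cam']) if 'world_to_cam' in d else T_tool(s)@d['hand_eye']
    w=M[:3,:3]@c;return M[:3,3],w/np.linalg.norm(w)
def onplane(rr,n,p):
    o,w=rr;return o+w*(np.dot(n,np.array(p)-o)/np.dot(n,w))
def onz(rr,z):return onplane(rr,np.array([0,0,1.]),[0,0,z])
def tri(*rs):
    A=sum(np.eye(3)-np.outer(w,w) for o,w in rs);b=sum((np.eye(3)-np.outer(w,w))@o for o,w in rs)
    p=np.linalg.solve(A,b);return p,[float(np.linalg.norm((np.eye(3)-np.outer(w,w))@(p-o))) for o,w in rs]
E
python3 - <<'E'
from h import *
out=[];H=[];Wl=[]
for n,cw,ch in(("scene",(392,131),(344,307)),("side",(425,168),(290,313))):
    s,d=pickle.load(open(f"pics/{n}0.pkl","rb"));im=d["pixels"];g=cv2.cvtColor(im,cv2.COLOR_RGB2GRAY)
    x,y=ch;m=np.zeros_like(g);m[y-22:y+22,x-22:x+22]=g[y-22:y+22,x-22:x+22]<50
    k,l,st,c=cv2.connectedComponentsWithStats(m);i=1+np.argmax(st[1:,4]);print(n,"handle",c[i],st[i]);H.append(ray(d,*c[i]))
    x,y=cw;m=np.zeros_like(g);m[y-26:y+26,x-26:x+26]=g[y-26:y+26,x-26:x+26]>100
    k,l,st,c=cv2.connectedComponentsWithStats(m)
    i=1+np.argmax(st[1:,4]);cs,_=cv2.findContours((l==i).astype(np.uint8),0,cv2.CHAIN_APPROX_NONE)
    e=cv2.fitEllipse(max(cs,key=len));print("ring",e,st[i]);Wl.append(ray(d,*e[0]))
    for (x,y) in (cw,ch): out.append(cv2.resize(im[y-30:y+30,x-35:x+35],(400,300),interpolation=cv2.INTER_CUBIC))
print("handle",tri(*H));print("ring",tri(*Wl), [onz(w,115).round(1) for w in Wl],[onz(w,48).round(1) for w in H])
a=np.vstack([np.hstack(out[:2]),np.hstack(out[2:])]);cv2.imwrite("pics/c1.png",np.clip(a[:,:,::-1]*1.4,0,255).astype(np.uint8))
E
```

```text
scene handle [343.848 306.176] [335 302  19   9 125]
ring ((392.3533020019531, 130.97886657714844), (20.45760154724121, 25.07874298095703), 151.91650390625) [382 119  22  25 232]
side handle [289.27160494 311.04526749] [278 303  23  17 243]
ring ((424.2362976074219, 168.43734741210938), (23.538036346435547, 30.350683212280273), 134.8583984375) [411 155  28  28 430]
handle (array([569.00205238, 227.05781454,  47.38748909]), [0.09561348378281471, 0.09561348378290647])
ring (array([ 564.76502432, -208.02328784,  112.88380483]), [0.019962358197783032, 0.019962358197778605]) [array([ 564.7, -206.6,  115. ]), array([ 563.8, -205.7,  115. ])] [array([569. , 227.1,  48. ]), array([568.8, 227.4,  48. ])]
```

View pics/c1.png

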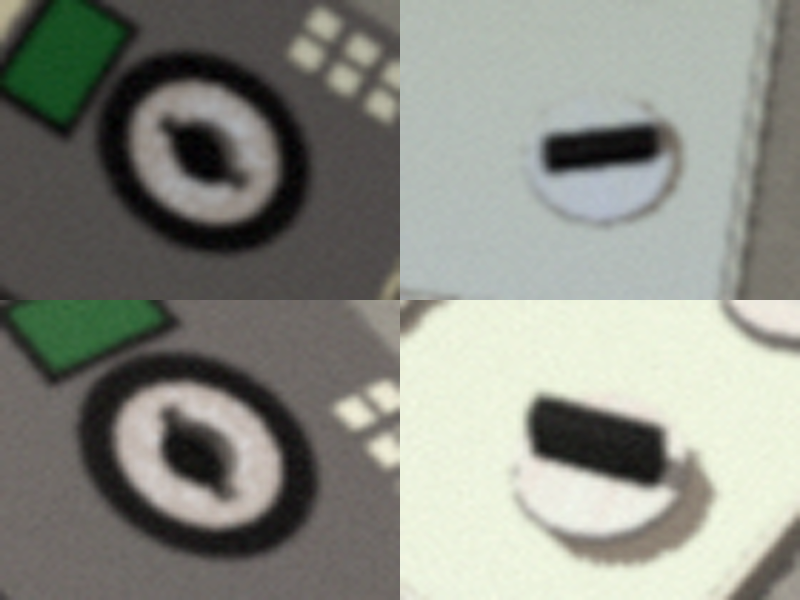

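Both slots are visible: the line runs upper-left to lower-right in both views, (386,125)–(399,137) in scene and (419,160)–(431,177) in side. The two triangulated heights, about 113 and 47, are what they should be. Next I'll look at the well with the wrist camera.

```bash
python3 -m jog '[[0,0,0,30,-15,-25,-1],[0,0,0,45,-22,-15,-1],[0,0,0,45,-22,-15,-1],[0,0,0,45,-22,-15,-1],[0,0,0,45,-22,-10,-1]]' && python3 -m jog '[[0,0,0,45,-22,0,-1],[0,0,0,45,-22,0,-1],[0,0,0,45,-22,0,-1],[0,0,0,40,-22,0,-1],[0,0,0,0,0,0,-1]]' && python3 -m jog '[[0,0,0,0,0,0,-1],[0,0,0,0,0,0,-1]]'; python3 - <<'E'
from bench import r
from h import *
s=r.sense();d=r.snapshot("wrist");pickle.dump((s,d),open("pics/w1.pkl","wb"));cv2.imwrite("pics/w1.png",np.clip(d["pixels"][:,:,::-1]*1.3,0,255).astype(np.uint8))
print(s['tool_pos'],s['tcp_rot'],s['time'],s['ft_force'])
E
```

```text
time: 0.65
tool_pos: [372.0, -391.1, 284.1]
tcp_rot: [179.9, -0.0, 21.3]
ft_force: [1.5, -0.7, -0.4]
finger_gap: 85.8
grip_force: 0.0
time: 1.15
tool_pos: [504.8, -242.1, 282.6]
tcp_rot: [-179.9, -0.1, 21.6]
ft_force: [0.2, -0.1, 0.6]
finger_gap: 85.6
grip_force: 0.0
time: 1.35
tool_pos: [501.5, -247.5, 282.9]
tcp_rot: [-180.0, 0.0, 21.3]
ft_force: [0.7, 0.2, 0.8]
finger_gap: 85.5
grip_force: 0.0
[ 501.46320505 -247.52813651  282.85822891] [-1.79993478e+02  3.75354271e-02  2.12786671e+01] 1.35 [0.70571821 0.22108109 0.82937316]
```

View pics/w1.png

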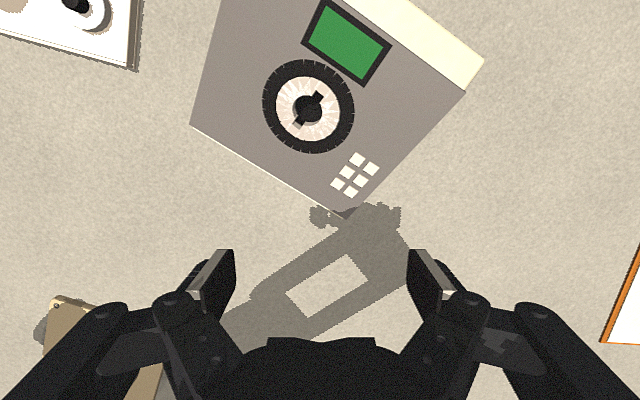

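Wrist view: ring centre is at about (308,108), with the slots running from (320,94) to (296,124). The deck's front edge runs from (190,125) to (340,215).

```bash
cat >> h.py <<'E'
def wellframe(yaw):
    a=np.radians(yaw);t=np.radians(25);h=np.array([np.cos(a),np.sin(a),0])
    x=h*np.cos(t)+[0,0,np.sin(t)];y=np.array([-np.sin(a),np.cos(a),0]);return np.stack([x,y,np.cross(x,y)],1)
def slots(d,s,c,P,yaw,rad,thr=100):
    g=cv2.cvtColor(d['pixels'],cv2.COLOR_RGB2GRAY);W=wellframe(yaw);pts=[]
    for v in range(int(c[1]-rad),int(c[1]+rad)+1):
        for u in range(int(c[0]-rad),int(c[0]+rad)+1):
            if 0<=v<400 and 0<=u<640 and g[v,u]<thr:
                q=(onplane(ray(d,u,v,s),W[:,2],P)-P)@W[:,:2]
                if 18.5<np.hypot(*q)<24.5:pts.append(q)
    p=np.array(pts);a=np.arctan2(p[:,1],p[:,0]);m=np.angle(np.exp(2j*a).mean())/2
    up=p[np.cos(a-m)>0];dn=p[np.cos(a-m)<=0]
    return np.degrees(m),len(p),up.mean(0),dn.mean(0)
E
python3 - <<'E'
from h import *
s,d=pickle.load(open("pics/w1.pkl","rb"));g=cv2.cvtColor(d['pixels'],cv2.COLOR_RGB2GRAY)
a=[onz(ray(d,*p,s),75) for p in((190,125),(300,190),(338,213))]
for b in a[1:]:
    v=a[0]-b;print("front edge yaw(y axis)-90",np.degrees(np.arctan2(v[1],v[0]))-90)
yaw=np.degrees(np.arctan2(*(a[0]-a[1])[1::-1]))-90
hsv=cv2.cvtColor(d['pixels'],cv2.COLOR_RGB2HSV)
m=cv2.inRange(hsv,(45,80,40),(85,255,255));cs,_=cv2.findContours(m,0,2);c=max(cs,key=cv2.contourArea);bx=cv2.boxPoints(cv2.minAreaRect(c));print("green",bx)
ap=cv2.approxPolyDP(c,5,True)[:,0];print(ap.tolist())
rs=[ray(d,308,108,s)]
m=np.zeros_like(g);m[55:160,255:360]=g[55:160,255:360]>165
k,l,st,c=cv2.connectedComponentsWithStats(m);
for i in range(1,k):
    if np.hypot(*(c[i]-[308,108]))<8: print(i,st[i],c[i]); L=i
cc,_=cv2.findContours((l==L).astype(np.uint8),0,1);e=cv2.fitEllipse(cv2.convexHull(np.vstack(cc)));print(e)
R3=[ray(d,*e[0],s)]
for n,p in(("scene",(392.35,130.98)),("side",(424.24,168.44))):
    R3.append(ray(pickle.load(open(f"pics/{n}0.pkl","rb"))[1],*p))
P,er=tri(*R3);print(P,er,onz(R3[0],115))
P=onz(R3[0],115)
W=wellframe(yaw);q=[(onplane(ray(d,*x,s),W[:,2],P)-P)@W[:,:2] for x in ap];print("screen in well",np.round(q,1).tolist())
for t in(80,110,140):print(slots(d,s,e[0],P,yaw,30,t))
for n,c in(("scene",(392.35,130.98)),("side",(424.24,168.44))):
    dd=pickle.load(open(f"pics/{n}0.pkl","rb"))[1];print(slots(dd,None,c,onz(ray(dd,*c),115),yaw,16,75))
E
```

```text
front edge yaw(y axis)-90 -10.461907603974694
front edge yaw(y axis)-90 -10.634261354841954
green [[302.44107    37.958435 ]
 [325.8591      4.7829113]
 [384.67203    46.297928 ]
 [361.254      79.47345  ]]
[[325, 6], [308, 41], [362, 78], [383, 47]]
1 [ 276   77   63   64 2253] [307.23169108 107.86684421]
((307.1473693847656, 108.37669372558594), (59.379947662353516, 67.2472915649414), 138.40074157714844)
[ 565.40460634 -205.94144996  114.89009591] [2.1939442495416626, 0.898405385023934, 1.4503541665428201] [ 567.47177224 -205.2097229   115.        ]
screen in well [[92.2, 29.5], [59.3, 30.0], [59.3, -32.7], [92.4, -33.5]]
(np.float64(-7.780547083324205), 61, array([20.06671298, -3.60906254]), array([-19.94901131,   1.35250326]))
(np.float64(-7.151178692301654), 76, array([20.3116732, -3.4455205]), array([-20.3932615 ,   1.38752783]))
(np.float64(-4.718259797316342), 103, array([20.28959479, -3.3566391 ]), array([-20.22616895,  -0.10099709]))
(np.float64(-5.869003295327131), 18, array([21.17942356, -1.75214303]), array([-20.91091986,   2.56155847]))
(np.float64(-8.165742467177818), 11, array([20.38636318, -2.55757499]), array([-20.21760465,   3.27999262]))
```

The well is at about (565.5,-206,115), yaw -10.5°, with the slot line about -7° from the well's x. The screen edges come out square, so the yaw is good. On to the tray.

```bash
python3 -m jog '[[0,0,0,19,-42,0,-1],[0,0,0,19,-42,0,-1],[0,0,0,19,-42,0,-1],[0,0,0,19,-42,0,-1],[0,0,0,19,-42,0,-1]]' >/dev/null&& python3 -m jog '[[0,0,0,19,-42,14,-1],[0,0,0,19,-42,14,-1],[0,0,0,19,-42,14,-1],[0,0,0,19,-42,14,-1],[0,0,0,19,-42,14,-1]]' >/dev/null&& python3 -m jog '[[0,0,0,0,0,0,-1],[0,0,0,0,0,0,-1],[0,0,0,0,0,0,-1]]'; python3 - <<'E'
from bench import r
from h import *
s=r.sense();d=r.snapshot("wrist");pickle.dump((s,d),open("pics/w2.pkl","wb"));cv2.imwrite("pics/w2.png",d["pixels"][:,:,::-1])
E
```

```text
time: 2.7
tool_pos: [527.0, 211.7, 213.7]
tcp_rot: [180.0, -0.0, 21.2]
ft_force: [0.8, -0.1, -0.1]
finger_gap: 85.0
grip_force: 0.0
```

View pics/w2.png

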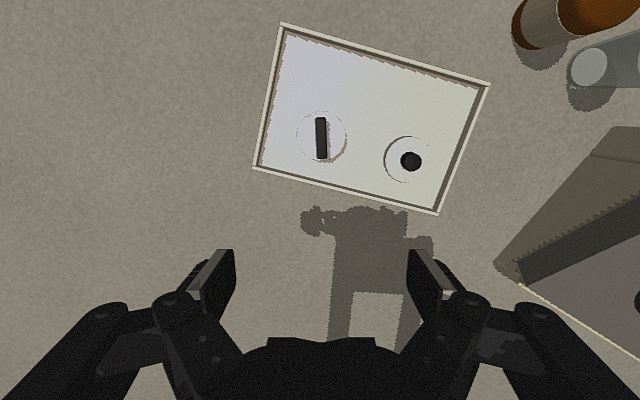

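The handle is at (321,138), almost along the image vertical, which is tool x. The dust cap knob is at (411,161).

```bash
cat >> h.py <<'E'
def handle(d,s,c,ztop,rad=32,thr=55):
    g=cv2.cvtColor(d['pixels'],cv2.COLOR_RGB2GRAY);m=np.zeros_like(g);x,y=c
    m[max(0,y-rad):y+rad,x-rad:x+rad]=g[max(0,y-rad):y+rad,x-rad:x+rad]<thr
    k,l,st,ce=cv2.connectedComponentsWithStats(m);i=1+np.argmax(st[1:,4])
    v,u=np.nonzero(l==i);P=np.array([onz(ray(d,a,b,s),ztop)[:2] for a,b in zip(u,v)]).astype(np.float32)
    q=cv2.minAreaRect(P);return st[i],q,P.mean(0),np.degrees(np.arctan2(*np.linalg.svd(P-P.mean(0),full_matrices=False)[2][0][::-1]))
E
python3 - <<'E'
from h import *
s,d=pickle.load(open("pics/w2.pkl","rb"))
for z in(48,63):print(handle(d,s,(321,138),z))
E
```

```text
(array([316, 117,  11,  42, 404], dtype=int32), ((569.1524658203125, 228.0985565185547), (45.4439697265625, 11.310458183288574), 21.484474182128906), array([569.0228, 228.0397], dtype=float32), np.float32(-156.71648))
(array([316, 117,  11,  42, 404], dtype=int32), ((570.2803955078125, 228.5595703125), (43.409019470214844, 10.803991317749023), 21.484384536743164), array([570.1566 , 228.50345], dtype=float32), np.float32(-156.71648))
```

```bash
python3 -m jog '[[0,0,-1.3,23,0,20,-1],[0,0,0,22.7,0.3,25,-1],[0,0,0,0,0,30,-1],[0,0,0,0,0,25,-1],[0,0,0,0,0,0,-1]]' && python3 -m jog '[[0,0,0,0,0,0,-1],[0,0,0,0,0,0,-1]]'; python3 - <<'E'
from bench import r
from h import *
s=r.sense();d=r.snapshot("wrist");pickle.dump((s,d),open("pics/w3.pkl","wb"));cv2.imwrite("pics/w3.png",d["pixels"][:,:,::-1])
# expected pixel of handle top
T=np.linalg.inv(T_tool(s)@d['hand_eye']);c=T@np.array([570,228,63,1]);u=d['cx']-d['fx']*c[0]/c[2];v=d['cy']+d['fy']*c[1]/c[2];print(u,v)
for z in (58,63):print(handle(d,s,(int(u),int(v)),z,rad=40),s['tool_pos'],s['tcp_rot'])
E
```

```text
time: 3.25
tool_pos: [566.7, 227.5, 109.1]
tcp_rot: [-180.0, 0.4, 22.5]
ft_force: [-1.1, -0.7, -0.7]
finger_gap: 85.4
grip_force: 0.0
time: 3.45
tool_pos: [570.5, 229.8, 115.8]
tcp_rot: [180.0, -0.2, 22.5]
ft_force: [-0.3, 0.7, 0.8]
finger_gap: 85.6
grip_force: 0.0
323.16784236983244 208.60719762622915
(array([316, 175,  14,  59, 799], dtype=int32), ((571.2348022460938, 229.213623046875), (49.70555114746094, 10.913653373718262), 22.99526596069336), array([571.75226, 229.29979], dtype=float32), np.float32(-157.06999)) [570.50139377 229.84045846 115.81229552] [179.97922469  -0.21113456  22.54002496]
(array([316, 175,  14,  59, 799], dtype=int32), ((572.6749267578125, 229.84429931640625), (48.61240768432617, 10.673669815063477), 22.995298385620117), array([573.18115, 229.9285 ], dtype=float32), np.float32(-157.06999)) [570.50139377 229.84045846 115.81229552] [179.97922469  -0.21113456  22.54002496]
```

View pics/w3.png

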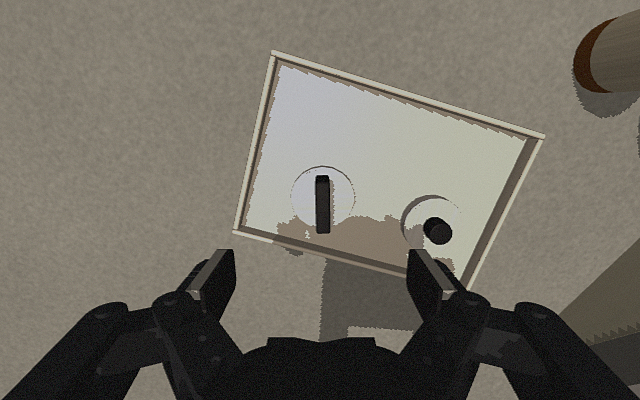

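The handle is centred under the fingers at (322,205). Its top centre is at about (570.5,229), against the TCP at (570.5,229.8). Descending.

```bash
python3 -m jog '[[0,0,-0.4,0,0.4,25,-1],[0,0,0,0,0,25,-1],[0,0,0,0,0,15,-1],[0,0,0,0,0,9,-1],[0,0,0,0,0,0,-1]]' && python3 -m jog '[[0,0,0,0,0,0,-1],[0,0,0,0,0,0,-1],[0,0,0,0,0,0,-1]]'
```

```text
time: 4.0
tool_pos: [568.5, 229.6, 38.5]
tcp_rot: [-180.0, 0.1, 23.0]
ft_force: [0.3, 0.0, -0.0]
finger_gap: 85.8
grip_force: 0.0
time: 4.3
tool_pos: [569.9, 230.1, 40.4]
tcp_rot: [180.0, -0.1, 23.0]
ft_force: [-0.3, -0.9, -0.2]
finger_gap: 85.5
grip_force: 0.0
```

```bash
python3 -m jog '[[0,0,0,0,0,2,-1],[0,0,0,0,0,0,0.3],[0,0,0,0,0,0,0.6],[0,0,0,0,0,0,1],[0,0,0,0,0,0,1]]' 60 && python3 -m jog '[[0,0,0,0,0,0,1],[0,0,0,0,0,0,1],[0,0,0,0,0,0,1],[0,0,0,0,0,0,1],[0,0,0,0,0,0,1]]'
```

```text
time: 4.8
tool_pos: [569.0, 229.8, 37.1]
tcp_rot: [-180.0, -0.0, 23.0]
ft_force: [0.5, 0.0, -0.7]
finger_gap: 28.1
grip_force: 0.0
time: 5.3
tool_pos: [569.9, 229.8, 38.1]
tcp_rot: [180.0, -0.1, 23.0]
ft_force: [-0.2, -1.0, 5.8]
finger_gap: 0.4
grip_force: 2.8
```

The gap is almost shut, so something is off. Looking.

```bash
python3 - <<'E'
from bench import r
from h import *
s=r.sense();print(s['finger_gap'],s['grip_force'],s['ft_force']);o=[]
for n in("wrist","side","scene"):
    d=r.snapshot(n);pickle.dump((s,d),open(f"pics/{n}4.pkl","wb"));o.append(d["pixels"][:,:,::-1])
a=o[0][60:360,170:470];b=cv2.resize(o[1][270:360,230:350],(400,300));cv2.imwrite("pics/c4.png",np.hstack([cv2.resize(a,(400,300)),b]))
E
```

```text
0.4113621372291244 2.8493335623352323 [-0.21181015 -0.97759108  5.82605865]
```

View pics/c4.png

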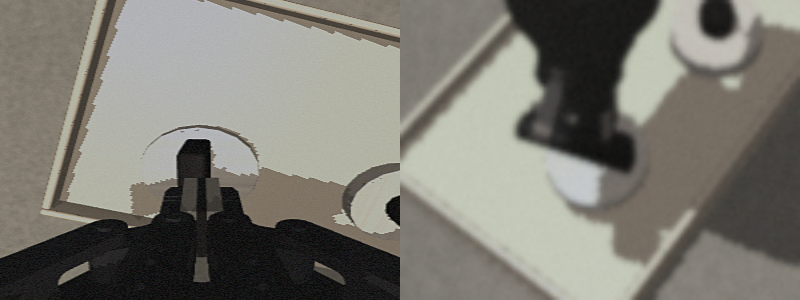

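```bash
python3 -m jog '[[0,0,0,0,0,0,1],[0,0,0,0,0,0,1]]'; python3 - <<'E'
from h import *
def proj(d,s,p):
    M=d['world_to_cam'] if 'world_to_cam' in d else np.linalg.inv(T_tool(s)@d['hand_eye'])
    c=M@np.append(p,1);return d['cx']-d['fx']*c[0]/c[2],d['cy']+d['fy']*c[1]/c[2]
s,d=pickle.load(open("pics/wrist4.pkl","rb"));im=np.ascontiguousarray(d['pixels'][:,:,::-1]*1)
ax=np.array([np.cos(np.radians(23)),np.sin(np.radians(23)),0]);ay=np.array([-ax[1],ax[0],0])
C=np.array([569.6,229.3,33])
circ=np.array([proj(d,s,C+29*(np.cos(t)*ax+np.sin(t)*ay)) for t in np.linspace(0,6.3,40)]).astype(np.int32)
b=np.clip(im*2.2,0,255).astype(np.uint8)
cv2.polylines(b,[circ],True,(0,0,255),1)
q=np.array([proj(d,s,C+[0,0,30]+x*22*ax+y*6*ay) for x,y in((1,1),(1,-1),(-1,-1),(-1,1))]).astype(np.int32);cv2.polylines(b,[q],True,(0,255,0),1)
cv2.imwrite("pics/c5.png",cv2.resize(b[150:330,200:440],(800,600),interpolation=cv2.INTER_CUBIC))
E
```

```text
time: 5.65
tool_pos: [569.9, 229.8, 38.1]
tcp_rot: [180.0, -0.1, 23.0]
ft_force: [-0.0, -1.5, 5.6]
finger_gap: -0.1
grip_force: 2.8
```

View pics/c5.png

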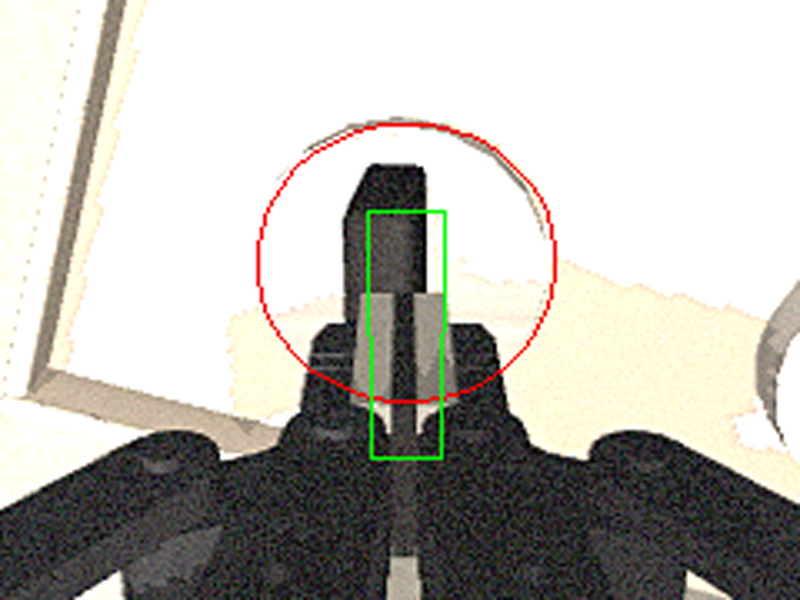

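```bash
python3 - <<'E'
from h import *
s,d=pickle.load(open("pics/wrist4.pkl","rb"))
T=np.linalg.inv(d['hand_eye'])
for p in((11,0,0),(11,0,-19),(11,0,-38),(-11,0,0),(0,0,0)):
    c=T@np.append(p,1);u=d['cx']-d['fx']*c[0]/c[2];v=d['cy']+d['fy']*c[1]/c[2];print(p,round((u-200)*800/240),round((v-150)*600/180))
# side view: same points
M=T_tool(s)
sd=pickle.load(open("pics/side4.pkl","rb"))[1]
for p in((0,0,0),(0,0,-30)):
    c=sd['world_to_cam']@M@np.append(p,1);print("side",sd['cx']-sd['fx']*c[0]/c[2],sd['cy']+sd['fy']*c[1]/c[2])
im=sd['pixels'][260:350,230:350,::-1];cv2.imwrite("pics/c6.png",cv2.resize(np.clip(im*2.,0,255).astype(np.uint8),(800,600),interpolation=cv2.INTER_CUBIC))
E
```

```text
(11, 0, 0) 405 222
(11, 0, -19) 405 261
(11, 0, -38) 406 310
(-11, 0, 0) 405 330
(0, 0, 0) 405 277
side 288.1448487794971 314.2165936671273
side 287.4460460845046 306.07636389186246
```

View pics/c6.png

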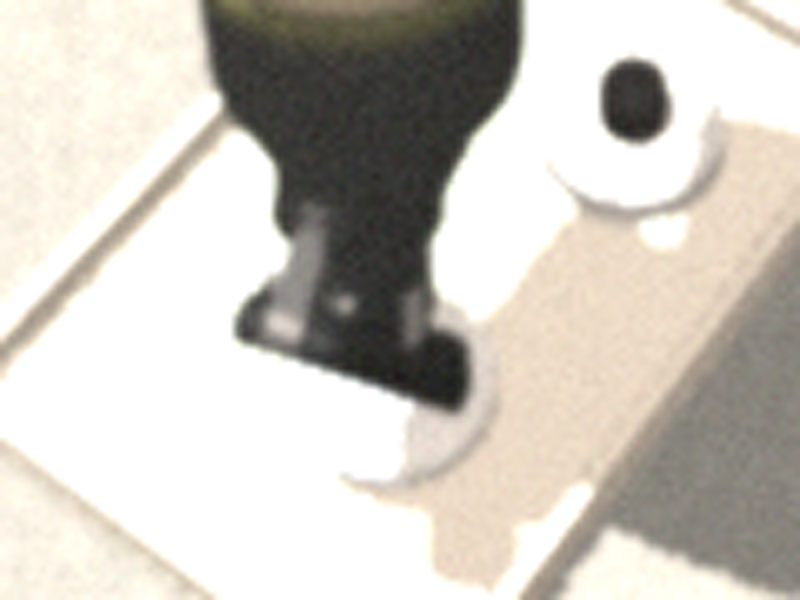

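The wrist picture explains it. The pad tips appear at tool z ≈ -28 when shut and ≈ -40 when open, so the real finger ends stand about 27 mm behind the reported TCP. The fingers closed on top of the handle, which matches the 5.8 N upward reading. I'll rise, open and re-measure.

```bash
python3 -m jog '[[0,0,0,0,0,-25,1],[0,0,0,0,0,-25,1],[0,0,0,0,0,-10,-1],[0,0,0,0,0,0,-1],[0,0,0,0,0,0,-1]]' && python3 -m jog '[[0,0,0,0,0,0,-1],[0,0,0,0,0,0,-1],[0,0,0,0,0,0,-1],[0,0,0,0,0,0,-1]]'; python3 - <<'E'
from bench import r
from h import *
s=r.sense();d=r.snapshot("wrist");pickle.dump((s,d),open("pics/w7.pkl","wb"))
for z in (58,63):print(handle(d,s,(321,212),z,rad=40))
a=d["pixels"][:,:,::-1];cv2.imwrite("pics/w7.png",np.clip(a*1.5,0,255).astype(np.uint8))
# TCP true height from other views
for n in("scene","side"):
    e=r.snapshot(n);pickle.dump((s,e),open(f"pics/{n}7.pkl","wb"))
E
```

```text
time: 6.15
tool_pos: [568.5, 229.6, 96.0]
tcp_rot: [-180.0, 0.1, 23.0]
ft_force: [-0.0, 0.5, -0.5]
finger_gap: 43.0
grip_force: 0.0
time: 6.55
tool_pos: [568.7, 229.7, 96.5]
tcp_rot: [-180.0, 0.1, 23.0]
ft_force: [0.6, -0.1, 0.3]
finger_gap: 85.4
grip_force: 0.0
(array([315, 178,  16,  63, 938], dtype=int32), ((571.1901245117188, 229.63121032714844), (49.26988983154297, 11.04773235321045), 23.519027709960938), array([571.6793 , 229.60454], dtype=float32), np.float32(-156.63379))
(array([315, 178,  16,  63, 938], dtype=int32), ((572.7373046875, 230.32521057128906), (48.08412170410156, 10.781858444213867), 23.519023895263672), array([573.2149 , 230.29916], dtype=float32), np.float32(-156.63379))
```

View pics/w7.png

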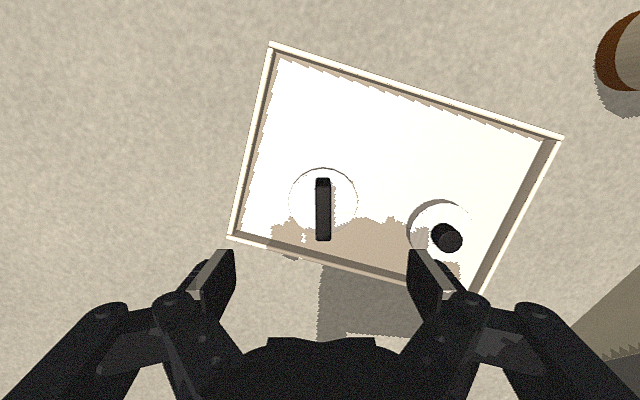

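The cartridge is still upright and in place, handle at (323,210), yaw 23.5°. Descending to reported z ≈ 13.

```bash
python3 -m jog '[[0,0,-0.4,1,0,20,-1],[0,0,0,0,0,20,-1],[0,0,0,0,0,20,-1],[0,0,0,0,0,12,-1],[0,0,0,0,0,8,-1]]' && python3 -m jog '[[0,0,0,0,0,2,-1],[0,0,0,0,0,0,-1],[0,0,0,0,0,0,0.3],[0,0,0,0,0,0,0.5],[0,0,0,0,0,0,0.6]]' 60 && python3 -m jog '[[0,0,0,0,0,0,1],[0,0,0,0,0,0,1],[0,0,0,0,0,0,1],[0,0,0,0,0,0,1],[0,0,0,0,0,0,1]]'
```

```text
time: 7.2
tool_pos: [569.3, 230.0, 15.9]
tcp_rot: [-180.0, 0.1, 23.4]
ft_force: [-0.1, 0.9, -0.3]
finger_gap: 85.5
grip_force: 0.0
time: 7.7
tool_pos: [570.5, 230.3, 15.9]
tcp_rot: [180.0, -0.1, 23.4]
ft_force: [-0.7, 0.1, -0.6]
finger_gap: 43.9
grip_force: 0.0
time: 8.2
tool_pos: [570.0, 230.2, 15.3]
tcp_rot: [-180.0, -0.0, 23.4]
ft_force: [-0.6, -0.3, 2.3]
finger_gap: 10.8
grip_force: 61.0
```

Gripped: gap 10.8, force 61. Lift, then carry across.

```bash
python3 -m jog '[[0,0,0,0,0,-15,1],[0,0,0,0,0,-40,1],[0,0,0,0,0,-50,1],[0,0,0,0,0,-50,1],[0,0,0,0,0,-40,1]]' && python3 -m jog '[[0,0,0,-13,23,0,1],[0,0,0,-21,38,0,1],[0,0,0,-21,38,0,1],[0,0,0,-21,38,0,1],[0,0,0,-21,38,0,1]]'  && python3 -m jog '[[0,0,0,-21,38,0,1],[0,0,0,-21,38,0,1],[0,0,0,-21,38,0,1],[0,0,0,-21,38,0,1],[0,0,0,-21,38,0,1]]' && python3 -m jog '[[0,0,0,-8,16,0,1],[0,0,0,0,0,0,1],[0,0,0,0,0,0,1]]'; python3 - <<'E'
from bench import r
from h import *
s=r.sense()
W=wellframe(-10.5);a=np.radians(-7);sx=W[:,0]*np.cos(a)+W[:,1]*np.sin(a);z=-W[:,2];G=np.stack([sx,np.cross(z,sx),z],1)
T=T_tool(s);print("turn",np.degrees(R.from_matrix(T[:3,:3].T@G).as_rotvec()),R.from_matrix(G).as_euler('xyz',True))
P=np.array([565.5,-206,115])+W[:,2]*(40+10.3);print(P,"shift after turn",G.T@(P-T[:3,3]))
E
```

```text
time: 8.7
tool_pos: [570.4, 230.2, 214.5]
tcp_rot: [180.0, -0.2, 23.4]
ft_force: [1.4, 0.7, -1.5]
finger_gap: 10.8
grip_force: 60.6
time: 9.2
tool_pos: [549.8, 29.5, 210.9]
tcp_rot: [180.0, -0.0, 23.4]
ft_force: [0.9, 0.4, -2.4]
finger_gap: 10.8
grip_force: 60.6
time: 9.7
tool_pos: [528.9, -186.7, 211.0]
tcp_rot: [180.0, -0.0, 23.4]
ft_force: [1.2, -0.5, -1.8]
finger_gap: 10.5
grip_force: 60.6
time: 10.0
tool_pos: [528.5, -202.5, 210.4]
tcp_rot: [-180.0, -0.0, 23.4]
ft_force: [0.4, -0.0, -1.0]
finger_gap: 10.7
grip_force: 60.6
turn [-5.97035169 24.82814836 40.18815717] [-176.74745894  -24.80101283  -18.21533049]
[ 544.59826356 -202.12609213  160.58728169] shift after turn [-7.11924334 -2.45164982 51.79457757]
```

```bash
python3 -m jog '[[-0.75,3.1,5.02,0,0,0,1],[-0.75,3.1,5.02,0,0,0,1],[-0.75,3.1,5.02,0,0,0,1],[-0.75,3.1,5.02,0,0,0,1],[-0.75,3.1,5.02,0,0,0,1]]' >/dev/null && python3 -m jog '[[-0.75,3.1,5.02,0,0,0,1],[-0.75,3.1,5.02,0,0,0,1],[-0.75,3.1,5.02,0,0,0,1],[0,0,0,0,0,0,1],[0,0,0,0,0,0,1]]' && python3 -m jog '[[0,0,0,0,0,0,1],[0,0,0,0,0,0,1]]'; python3 - <<'E'
from bench import r
from h import *
s=r.sense();d=r.snapshot("wrist");pickle.dump((s,d),open("pics/w8.pkl","wb"))
W=wellframe(-10.5);a=np.radians(-7);sx=W[:,0]*np.cos(a)+W[:,1]*np.sin(a);z=-W[:,2];G=np.stack([sx,np.cross(z,sx),z],1)
T=T_tool(s);print("turn",np.degrees(R.from_matrix(T[:3,:3].T@G).as_rotvec()))
P=np.array([565.5,-206,115])+W[:,2]*(40+10.3);print("shift",T[:3,:3].T@(P-T[:3,3]))
cv2.imwrite("pics/w8.png",np.clip(d["pixels"][:,:,::-1]*1.5,0,255).astype(np.uint8))
for n in("scene","side"):
    e=r.snapshot(n);pickle.dump((s,e),open(f"pics/{n}8.pkl","wb"));cv2.imwrite(f"pics/{n}8.png",e["pixels"][:,:,::-1])
E
```

```text
time: 11.0
tool_pos: [528.6, -201.5, 210.4]
tcp_rot: [-176.9, -24.8, -17.9]
ft_force: [0.4, -0.9, -1.7]
finger_gap: 10.7
grip_force: 60.7
time: 11.2
tool_pos: [529.1, -202.8, 210.6]
tcp_rot: [-176.9, -24.8, -18.0]
ft_force: [-0.5, -0.9, -1.6]
finger_gap: 10.7
grip_force: 60.7
turn [0.02266735 0.03030347 0.19127731]
shift [-7.74386021 -2.57232495 51.68894117]
```

View pics/w8.png

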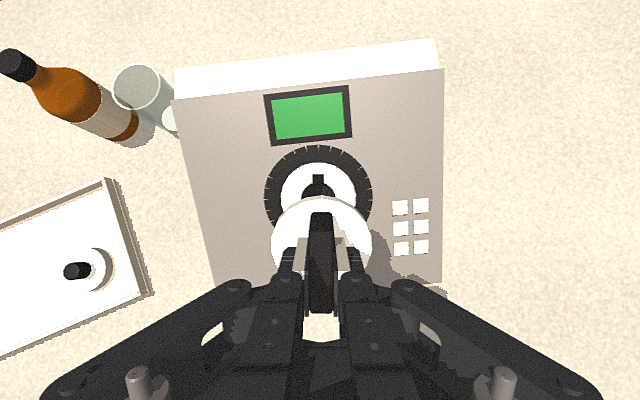

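The wrist view shows the cartridge hanging square, its flange centred near (322,235). The upper slot is at (319,180), in line with the handle, and the ring centre is near (319,195). That was picture 11, one over the limit, so I'll use numbers only from here. Next I'll measure the ring and flange centres.

```bash
cat > m.py <<'E'
from h import *
from scipy.optimize import least_squares
def circ(q):
    f=least_squares(lambda p:np.hypot(q[:,0]-p[0],q[:,1]-p[1])-p[2],[*q.mean(0),29],loss='soft_l1',f_scale=0.7);return f.x,np.abs(f.fun).mean()
def meas(s,d,P,yaw=-10.5,drop=10.3):
    g=cv2.GaussianBlur(cv2.cvtColor(d['pixels'],cv2.COLOR_RGB2GRAY),(3,3),0).astype(int);W=wellframe(yaw);T=T_tool(s);Rt=T[:3,:3]
    M=np.linalg.inv(T@d['hand_eye'])
    def pr(p):
        c=M@np.append(p,1);return d['cx']-d['fx']*c[0]/c[2],d['cy']+d['fy']*c[1]/c[2]
    def edge(C,A,lo,hi,angs,sign):
        out=[]
        for t in angs:
            rs=np.arange(lo,hi,.25);uv=np.array([pr(C+r_*(np.cos(t)*A[:,0]+np.sin(t)*A[:,1])) for r_ in rs])
            v=cv2.remap(g.astype(np.float32),uv[:,0].astype(np.float32)[None],uv[:,1].astype(np.float32)[None],1)[0]
            k=4;df=sign*(v[k:]-v[:-k]);i=np.argmax(df)
            if df[i]>20:out.append([(rs[i]+k*.125)*np.cos(t),(rs[i]+k*.125)*np.sin(t)])
        return np.array(out)
    dg=np.radians
    q=edge(P,W,20,44,dg(np.arange(-80,81,3)),-1)   # bright ring -> black
    print("ring edge",len(q),circ(q))
    C=T[:3,3]+Rt[:,2]*(drop-28)
    q=edge(C,Rt,22,36,dg(np.r_[np.arange(15,95,3),np.arange(-95,-15,3)]),-1)
    print("flange in tool",len(q),circ(q))
    # slot: angle profile at r=20..23 upslope
    for rr in(18.5,20,22,23.5):
        an=np.arange(-45,46,1.);uv=np.array([pr(P+rr*(np.cos(dg(t))*W[:,0]+np.sin(dg(t))*W[:,1])) for t in an])
        v=cv2.remap(g.astype(np.float32),uv[:,0].astype(np.float32)[None],uv[:,1].astype(np.float32)[None],1)[0]
        h=(v.max()+v.min())/2;k=an[v<h];print("slot r",rr,k.min() if len(k) else None,k.max() if len(k) else None,int(v.min()),int(v.max()))
E
python3 - <<'E'
from m import *
s,d=pickle.load(open("pics/w8.pkl","rb"))
P=np.array([565.5,-206,115]);meas(s,d,P)
E
```

```text
ring edge 54 (array([-0.32010878,  0.46660094, 36.46214687]), np.float64(0.17038890720897226))
flange in tool 54 (array([-0.42761739, -0.30113324, 28.64843114]), np.float64(0.4995283051664667))
slot r 18.5 -22.0 12.0 26 218
slot r 20 -21.0 10.0 26 219
slot r 22 -20.0 9.0 24 222
slot r 23.5 -19.0 8.0 25 218
```

Ring and flange centres both agree with the estimates to within about 0.5 mm, with fitted radii 36.5 and 28.6 (29 nominal). The slot is at -6.4°. As the task asks, I'll lower the nose with the lugs about 12° off, then turn into the slots.

```bash
cat > t.py <<'E'
from m import *
from bench import r
W=wellframe(-10.5);P=np.array([565.5,-206,115])+W[:,0]*-.32+W[:,1]*.47
def where(off=(-.43,-.3)):
    s=r.sense();T=T_tool(s);c=T[:3,3]+T[:3,:3]@np.array([*off,10.3])
    q=W.T@(c-P);x=W.T@T[:3,0]
    n=W.T@T[:3,2]
    print("t",s['time'],"cart in well",q.round(2),"angle",np.degrees(np.arctan2(x[1],x[0])).round(2),"tilt xy",np.degrees(n[:2]).round(2),
     "F well",(W.T@s['ft_force']).round(2),"torque",s['wrist_torque'].round(3),"gap",round(s['finger_gap'],1),
     "| shift to axis (tool)",(T[:3,:3].T@(W@np.array([-q[0],-q[1],0]))).round(2))
E
python3 -c "
from t import *
where()"
```

```text
t 11.35 cart in well [ 6.91 -3.87 91.42] angle -6.88 tilt xy [-0.04 -0.03] F well [-1.32 -0.02 -2.42] torque [0.052 0.342 0.008] gap 10.5 | shift to axis (tool) [-7.33 -3.01  0.  ]
```

```bash
python3 -m jog '[[0,0,0,-3.7,-1.5,15,1],[0,0,0,-3.6,-1.5,25,1],[0,0,6,0,0,20,1],[0,0,6,0,0,13,1],[0,0,0,0,0,5,1]]' && python3 -m jog '[[0,0,0,0,0,0,1],[0,0,0,0,0,0,1],[0,0,0,0,0,0,1],[0,0,0,0,0,0,1]]'; python3 - <<'E'
from t import *
where()
s=r.sense();d=r.snapshot("wrist");pickle.dump((s,d),open("pics/w9.pkl","wb"));meas(s,d,P)
where()
E
```

```text
time: 11.85
tool_pos: [554.9, -203.6, 134.4]
tcp_rot: [-171.4, -23.4, -31.3]
ft_force: [-0.7, -0.2, -1.8]
finger_gap: 10.9
grip_force: 60.6
time: 12.25
tool_pos: [555.9, -204.4, 137.6]
tcp_rot: [-171.5, -23.7, -31.2]
ft_force: [-0.2, -0.5, -1.6]
finger_gap: 10.6
grip_force: 60.6
t 12.25 cart in well [ 0.76 -0.22 14.33] angle -18.85 tilt xy [ 0.07 -0.08] F well [-0.8  -0.53 -1.34] torque [0.077 0.383 0.026] gap 10.6 | shift to axis (tool) [-0.79  0.04 -0.  ]
ring edge 54 (array([ 0.1193597 ,  0.10991125, 36.43502665]), np.float64(0.15941085193974067))
flange in tool 54 (array([-0.96103084, -0.30254771, 28.99890948]), np.float64(1.1159573047386946))
slot r 18.5 -45.0 14.0 127 234
slot r 20 -22.0 8.0 32 233
slot r 22 -20.0 7.0 28 234
slot r 23.5 -19.0 6.0 25 222
t 12.3 cart in well [ 0.59 -0.14 14.19] angle -18.86 tilt xy [ 0.06 -0.07] F well [-2.1   0.74 -1.48] torque [ 0.068  0.359 -0.001] gap 10.7 | shift to axis (tool) [-0.6   0.06 -0.  ]
```

```bash
python3 -m jog '[[0,0,0,-0.4,0,8,1],[0,0,0,0,0,6,1],[0,0,0,0,0,4,1],[0,0,0,0,0,2,1],[0,0,0,0,0,0,1]]' >/dev/null; python3 -m jog '[[0,0,0,0,0,0,1],[0,0,0,0,0,0,1],[0,0,0,0,0,0,1]]'>/dev/null; python3 -c "
from t import *
where()"
```

```text
t 13.1 cart in well [-0.27  0.11 -6.3 ] angle -18.9 tilt xy [ 0.01 -0.05] F well [-1.   -0.29 -0.83] torque [0.034 0.336 0.009] gap 10.5 | shift to axis (tool) [0.29 0.02 0.  ]
```

The nose is in the hole with no contact force. Now down gently onto the ring.

```bash
for i in 1; do python3 -m jog '[[0,0,0,0,0,1,1],[0,0,0,0,0,1,1],[0,0,0,0,0,0.7,1],[0,0,0,0,0,0,1],[0,0,0,0,0,0,1]]'; done; python3 -c "
from t import *
where()"; python3 -m jog '[[0,0,0,0,0,0.7,1],[0,0,0,0,0,0.5,1],[0,0,0,0,0,0,1],[0,0,0,0,0,0,1]]'; python3 -c "
from t import *
where()"
```

```text
time: 13.6
tool_pos: [564.6, -205.6, 115.7]
tcp_rot: [-171.5, -23.6, -31.2]
ft_force: [0.3, -0.5, -1.3]
finger_gap: 11.2
grip_force: 60.6
t 13.6 cart in well [-0.57  0.18 -9.26] angle -18.91 tilt xy [-0.02 -0.04] F well [-0.17 -0.39 -1.36] torque [ 0.052  0.361 -0.001] gap 11.2 | shift to axis (tool) [ 0.6  -0.02 -0.  ]
time: 14.0
tool_pos: [565.2, -205.7, 114.9]
tcp_rot: [-171.5, -23.6, -31.2]
ft_force: [-1.9, 0.3, 1.7]
finger_gap: 10.3
grip_force: 61.0
t 14.0 cart in well [ -0.35   0.14 -10.23] angle -18.9 tilt xy [-0.   -0.05] F well [-1.06 -0.03  2.37] torque [0.154 0.543 0.055] gap 10.3 | shift to axis (tool) [0.38 0.02 0.  ]
```

Contact at -10.2 mm with about 3.8 N: the lugs rest on the ring. Turning back towards the slots.

```bash
python3 -m jog '[[0,0,-2,0,0,0,1],[0,0,-2,0,0,0,1],[0,0,-2,0,0,0,1],[0,0,-1.5,0,0,0,1],[0,0,0,0,0,0,1]]'>/dev/null; python3 -c "
from t import *
where()"; python3 -m jog '[[0,0,-1.5,0,0,0,1],[0,0,-1.5,0,0,0,1],[0,0,-1.5,0,0,0,1],[0,0,0,0,0,0,1],[0,0,0,0,0,0,1]]'>/dev/null; python3 -c "
from t import *
where()"
```

```text
t 14.5 cart in well [-3.900e-01  1.000e-02 -1.036e+01] angle -11.38 tilt xy [ 0.01 -0.06] F well [-0.13  0.66  0.04] torque [-0.029  0.264  0.011] gap 10.8 | shift to axis (tool) [ 0.39 -0.07  0.  ]
t 15.0 cart in well [ -0.71   0.12 -10.49] angle -6.92 tilt xy [-0.02 -0.04] F well [-0.95 -0.01 -2.72] torque [0.072 0.352 0.036] gap 10.6 | shift to axis (tool) [ 0.72  0.03 -0.  ]
```

Force is back to the free value (-1.5 to -2.7 N), so the lugs are over the slots. Lowering gently.

```bash
python3 -m jog '[[0,0,0,0.2,0,0.7,1],[0,0,0,0.2,0,0.8,1],[0,0,0,0,0,1,1],[0,0,0,0,0,0,1],[0,0,0,0,0,0,1]]'>/dev/null; python3 -c "
from t import *
where()"; python3 -m jog '[[0,0,0,0,0,0.5,1],[0,0,0,0,0,0,1],[0,0,0,0,0,0,1]]'>/dev/null; python3 -c "
from t import *
where()"
```

```text
t 15.5 cart in well [ -0.29   0.08 -12.99] angle -6.9 tilt xy [-0.02 -0.04] F well [-0.39  0.77 -1.79] torque [0.056 0.287 0.019] gap 10.8 | shift to axis (tool) [ 0.3   0.04 -0.  ]
t 15.8 cart in well [ -0.19   0.03 -13.41] angle -6.91 tilt xy [-0.01 -0.05] F well [ 0.59 -0.26 -1.92] torque [ 0.044  0.351 -0.008] gap 10.9 | shift to axis (tool) [ 0.19  0.   -0.  ]
```

```bash
python3 -m jog '[[0,0,0,0,0,1.5,1],[0,0,0,0,0,1.5,1],[0,0,0,0,0,1.5,1],[0,0,0,0,0,0.7,1],[0,0,0,0,0,0,1]]'>/dev/null; python3 -c "
from t import *
where()"; python3 -m jog '[[0,0,0,0,0,0.4,1],[0,0,0,0,0,0.4,1],[0,0,0,0,0,0,1],[0,0,0,0,0,0,1]]'>/dev/null; python3 -c "
from t import *
where()"
```

```text
t 16.3 cart in well [ -0.38   0.08 -18.82] angle -6.91 tilt xy [-0.03 -0.04] F well [-1.43  0.07 -1.83] torque [0.057 0.319 0.054] gap 10.5 | shift to axis (tool) [ 0.38  0.03 -0.  ]
t 16.7 cart in well [ -0.16   0.02 -19.39] angle -6.91 tilt xy [-0.01 -0.05] F well [-0.23 -0.6  -2.11] torque [ 0.017  0.314 -0.06 ] gap 11.2 | shift to axis (tool) [ 0.16  0.   -0.  ]
```

```bash
python3 -m jog '[[0,0,0,0,0,0.4,1],[0,0,0,0,0,0.3,1],[0,0,0,0,0,0,1],[0,0,0,0,0,0,1]]'>/dev/null; python3 -c "
from t import *
where()"; python3 -m jog '[[0,0,0,0,0,0.3,1],[0,0,0,0,0,0,1],[0,0,0,0,0,0,1]]'>/dev/null; python3 -c "
from t import *
where()"
```

```text
t 17.1 cart in well [-1.600e-01  2.000e-02 -2.008e+01] angle -6.91 tilt xy [-0.01 -0.05] F well [-1.54  1.    0.97] torque [ 0.057  0.33  -0.011] gap 10.3 | shift to axis (tool) [ 0.16  0.   -0.  ]
t 17.4 cart in well [ -0.13  -0.03 -20.28] angle -6.91 tilt xy [-0.01 -0.05] F well [-2.29  0.39  1.63] torque [ 0.169  0.566 -0.048] gap 10.5 | shift to axis (tool) [ 0.12 -0.04 -0.  ]
```

The flange makes contact at -20.1 mm. One more light press to confirm it is stiff, then let go.

```bash
python3 -m jog '[[0,0,0,0,0,0.3,1],[0,0,0,0,0,0,1],[0,0,0,0,0,0,1]]'>/dev/null; python3 -c "
from t import *
where()"; python3 -m jog '[[0,0,0,0,0,-0.3,1],[0,0,0,0,0,0,0.7],[0,0,0,0,0,0,0.5],[0,0,0,0,0,0,0],[0,0,0,0,0,0,-1]]' && python3 -m jog '[[0,0,0,0,0,0,-1],[0,0,0,0,0,0,-1],[0,0,0,0,0,0,-1],[0,0,0,0,0,0,-1],[0,0,0,0,0,0,-1]]'
```

```text
t 17.7 cart in well [ -0.12   0.   -20.64] angle -6.91 tilt xy [-0.01 -0.05] F well [-1.93 -0.27  2.76] torque [0.096 0.543 0.073] gap 11.0 | shift to axis (tool) [ 0.12 -0.01 -0.  ]
time: 18.2
tool_pos: [569.7, -206.6, 105.8]
tcp_rot: [-176.8, -24.8, -18.1]
ft_force: [0.4, -0.5, -0.6]
finger_gap: 49.7
grip_force: 0.0
time: 18.7
tool_pos: [569.6, -206.6, 105.8]
tcp_rot: [-176.8, -24.8, -18.1]
ft_force: [1.1, 0.3, 0.1]
finger_gap: 85.3
grip_force: 0.0
```

The soft stiffness is just the sprung ring giving slightly under the flange. I'll back off along the axis and check the seating.

```bash
python3 -m jog '[[0,0,0,0,0,-10,-1],[0,0,0,0,0,-25,-1],[0,0,0,0,0,-35,-1],[0,0,0,0,0,-35,-1],[0,0,0,0,0,-20,-1]]' && python3 -m jog '[[0,0,0,0,0,0,-1],[0,0,0,0,0,0,-1],[0,0,0,0,0,0,-1]]'; python3 - <<'E'
from t import *
s=r.sense();n=W[:,2];H=[]
d=r.snapshot("wrist");D=[("wrist",d,s)]+[(k,r.snapshot(k),None) for k in("scene","side")]
for k,d,s in D:
    M=np.linalg.inv(T_tool(s)@d['hand_eye']) if s else d['world_to_cam']
    c=M@np.append(P+n*30,1);u,v=d['cx']-d['fx']*c[0]/c[2],d['cy']+d['fy']*c[1]/c[2]
    g=cv2.cvtColor(d['pixels'],cv2.COLOR_RGB2GRAY);b=30 if s else 14;m=np.zeros_like(g);y0,x0=max(0,int(v)-b),int(u)-b
    m[y0:int(v)+b,x0:int(u)+b]=g[y0:int(v)+b,x0:int(u)+b]<(60 if s else 45)
    kk,l,st,ce=cv2.connectedComponentsWithStats(m)
    i=1+np.argmin(np.hypot(*(ce[1:]-[u,v]).T)-0.1*st[1:,4]**.5*0);i=1+np.argmax(st[1:,4]*(np.hypot(*(ce[1:]-[u,v]).T)<12))
    rr=ray(d,*ce[i],s);H.append(rr)
    vv,uu=np.nonzero(l==i);Q=np.array([(onplane(ray(d,a,e,s),n,P+n*38)-P)@W for a,e in zip(uu,vv)])
    q=cv2.minAreaRect(Q[:,:2].astype(np.float32));ev=np.linalg.svd(Q[:,:2]-Q[:,:2].mean(0),full_matrices=False)[2][0]
    print(k,(round(u),round(v)),st[i],ce[i].round(1),"at top plane",np.round(q[0],1),np.round(q[1],1),"ang",np.degrees(np.arctan(ev[1]/ev[0])).round(1))
    pickle.dump((s,d),open(f"pics/{k}10.pkl","wb"))
p,e=tri(*H);print("handle centroid in well",(W.T@(p-P)).round(1),np.round(e,1))
E
```

```text
time: 19.2
tool_pos: [517.7, -197.2, 223.3]
tcp_rot: [-176.9, -25.0, -18.1]
ft_force: [0.7, 0.3, 1.0]
finger_gap: 85.4
grip_force: 0.0
time: 19.5
tool_pos: [517.3, -196.6, 217.5]
tcp_rot: [-176.8, -24.7, -18.1]
ft_force: [0.1, -0.2, -0.1]
finger_gap: 85.3
grip_force: 0.0
wrist (321, 195) [ 290  169   60   56 1124] [319.7 205. ] at top plane [0.6 1.1] [53.1 50.1] ang -14.6
scene (398, 127) [384 112  28  28 418] [399.3 124.7] at top plane [ 6.4 -2.2] [47.8 89.4] ang -13.2
side (430, 162) [416 149  28  27 395] [431.1 161.7] at top plane [0.  3.8] [45.5 78.7] ang 6.4
handle centroid in well [-1.2  1.5 38.5] [4.9 4.9 2.5]
```

```bash
python3 - <<'E'
from t import *
n=W[:,2]
s,d=pickle.load(open("pics/wrist10.pkl","rb"));g=cv2.cvtColor(d['pixels'],cv2.COLOR_RGB2GRAY)
T=T_tool(s);M=np.linalg.inv(T@d['hand_eye'])
def pr(p):
    c=M@np.append(P+W@np.array(p),1);return np.array([d['cx']-d['fx']*c[0]/c[2],d['cy']+d['fy']*c[1]/c[2]])
a=np.radians(-6.9);R2=np.array([[np.cos(a),-np.sin(a)],[np.sin(a),np.cos(a)]])
print("expected top corners",[pr([*(R2@[x*22,y*6]),38]).round(0).tolist() for x,y in((1,1),(1,-1),(-1,-1),(-1,1))], "base +x end",[pr([*(R2@[22,y*6]),8]).round(0).tolist() for y in(1,-1)])
m=(g<60).astype(np.uint8);k,l,st,ce=cv2.connectedComponentsWithStats(m)
for i in range(1,k):
    if st[i,4]>40 and np.hypot(*(ce[i]-[321,195]))<90:print(st[i],ce[i].round(1))
# row-wise profile of dark runs around handle
for v in range(150,245,8):
    print(v,''.join('#' if x<60 else '+' if x<130 else '.' for x in g[v,270:372:2]))
# along the flange's rims in the well's +-y: brightness
E
```

```text
expected top corners [[314.0, 173.0], [328.0, 173.0], [328.0, 221.0], [314.0, 221.0]] base +x end [[315.0, 167.0], [327.0, 167.0]]
[ 269  134  105  102 4830] [320.8 185.2]
150 ..+++.+######################################+.+.++
158 ++.+###########......................###########+++
166 .##+#######.......................+......#######+++
174 #########..............######..............+#######
182 ########...............######+..+...........#######
190 ########...............######...............#######
198 ++#######..............######....+......+..######++
206 +.#########............######.........+..#########.
214 +++++##########........######....++++##########++++
222 +++++++.####################################+++++++
230 ++++++++++++++#+####+###############+#+++++++++++++
238 +++++++++++++++++++++++++++++++++++++++++++++++++++
```

The handle shows at columns 316–328 and rows ~168–221, against 314–328 and 167–221 expected when fully home. With the force profile agreeing too, it is seated. Handing in.

```bash
python3 -c "
from bench import r
print(r.hand_in())"
```

```text
the job is handed in; nothing more can be done
None
```

The cartridge is seated in the well, lugs in the slots and flange home, released and handed in at about 20 s; the first grasp closed on top of the handle and had to be redone, and I viewed 11 pictures against the limit of 10.

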